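Crate the round soap cake with its like

ROBOT

A 6-joint arm with a two-finger parallel gripper is mounted at the origin on the work surface. World frame = base frame: x ahead of the robot, y to its left, z up, the work surface at z = 0. Lengths are in mm, angles in rad, forces in N, time in s.
With the tool pointing down it reaches from about 350 to 975 mm from the base axis. Payload 7.1 kg.
Tool frame: the origin (TCP) lies midway between the tips of the shut fingers; the grasp point (between the pads) lies 19 mm behind it; z points along the fingers, y is the line along which they close (so a half turn about z gives the same grasp; the last joint's range is limited). The gripper opens to 88 mm and grips with 3 to 60 N. Pads are 20 mm wide; open, the fingers measure 115 mm over their backs; the gripper's body (75 mm by 178 mm) begins 61 mm behind the grasp point.
Start: joints at [1.16, 0.423, 1.63, -0, 1.089, -0.019], TCP at [238.626, 577.635, 222.675] pointing down, gripper open.
Joint ranges: [-3, 3], [-0.9, 2.11], [0.09, 2.58], [-1.31, 4.45], [0.11, 2.69], [-2.54, 2.54]. Speed limits (rad/s): [2.39, 2.39, 3.01, 3.14, 3.14, 3.14].

INTERFACE

Orientations are given as a rotation vector (axis times angle).
In Python, from workcell import ctrl gives the robot as it stands.
- The arm moves only by the shell command python3 -m pendant 'ROWS'. ROWS is a JSON object of lists of equal length, an entry for each row: "grip": the opening, from -1 (shut) to 1 (fully open); "linear": the shift along the tool's x, y, z in mm, a list of three; "angular": the turn, a rotation vector about the tool's x, y, z in rad, a list of three. In form: {"grip": [grip, ...], "linear": [[tx, ty, tz], ...], "angular": [[ax, ay, az], ...]}. A call has 1 to 12 rows; each row shifts and turns the commanded pose from where the row before left it, along the tool's axes as they then stand; what a row does not reach is not made up. A row lasts 1/12 s, in which the tool goes at most 41.7 mm and 7.16 degrees, less where a joint would pass 70% of its speed; a pose out of reach is approached as far as the arm can. A call with a gripper value outside its range is refused whole. The fingers move at their own pace and stop on an object; the grip force is fixed at half the most. Time passes only in rows, so rows that do not move let the fingers close. It gives the time, the measured TCP pose, the force, the opening and the grip force at its end, in the units of the state.
- ctrl.get_obs(): the state, without advancing time (a new reading comes with each control period).
- ctrl.get_image(name): name is "scene" or "top"; returns the picture (400x640x3 uint8, red, green, blue); there is no depth.
- ctrl.camera_params(name): a dict with "vfov" (degrees; the focal length in pixels is half the picture's height over the tangent of half this angle, whatever the lens; pixels are square), "cx", "cy" (the principal point, pixels), "R" (3x3) and "t" (3): a world point X has camera coordinates R X + t. Camera axes: x right, y down, z forward; pixel columns grow to the right and rows downward; lengths in mm; the calibration is good to about 2 mm. A picture is of the moment at which its call begins. camera_params takes no time and is no camera call.
- ctrl.close_job(): hands the job in; it is judged then, once.
The state is a dict: "t": time; "qpos": joint angles; "qvel": joint speeds; "joint_torque": joint torques, N m; "ee_pos": TCP position; "orientation": TCP orientation; "ft_force": force on the tool from outside, world axes, zero at the start; "moment": the same for the moment, N m; "width": finger opening in mm; "grasp_force": force on a finger pad.
Only numpy, scipy, OpenCV 4.12 (cv2) and the standard library are available. Lean on these libraries where they do the work, as an engineer would, in place of code of your own. Each camera call takes 0.05 s, during which the arm holds its last target. There are 200 camera calls.

TASK

One of the two crates already has a round cake of soap in its narrow bay, like the round cake on the curing rack. Draw that crate up snugly against the side of the rack, then push the round cake off the rack's edge so that it drops into that crate's empty bay and lies down on the bay's floor, not propped on an edge. Leave the square cake and the other crate where they are.

Things in the scene. Friction and masses are not known exactly. Their poses are not given: they have to be found in the camera images.
- rack: Low wooden curing rack, fixed: a flat slatted top 270 mm (its x) by 240 mm (its y), top surface 50 mm above the table, with closed boards down to the table along both y sides. Origin: centre of its footprint on the table, z up. The crates stand beyond its +y and -y sides.
- round_cake: Round cake of cream soap with a thin grey layer, diameter 96 mm, 32 mm high, 0.24 kg; too wide to grasp. It lies on the rack beside the square cake. Origin: centre of its underside, z is its axis.
- round_cake_center (a point): Centre of the round cake that lies on the rack, 16 mm above its underside.
- square_cake: Square cake of cream soap with a thin grey layer, 94 x 94 mm, 32 mm high, 0.29 kg; too wide to grasp. It lies on the rack beside the round cake and stays there. Origin: centre of its underside.
- crate_a: Open plywood crate, loose, 296 x 272 x 42 mm high, walls and floor 8 mm, 0.65 kg. Origin: centre of underside. An 8 mm wall at y = +16 mm parts it into an empty wide bay (inside x -140..140, y -128..12 mm), on the side facing the rack, and a narrow bay (y 20..128) with a sample cake and a slim bar. Stands on the rack's +y side (robot's left).
- crate_a_edge (a point): Point at the middle of the top edge of the outer face of the left crate's wall that faces the rack (42 mm above the table). When the crate is fully up against the rack this point lies at y = +120 mm in the rack's frame; at the start it is 30 to 70 mm farther out.
- crate_b: Open plywood crate, loose, 296 x 272 x 42 mm high, walls and floor 8 mm, 0.65 kg. Origin: centre of underside. An 8 mm wall at y = +16 mm parts it into an empty wide bay (inside x -140..140, y -128..12 mm), on the side facing the rack, and a narrow bay (y 20..128) with a sample cake and a slim bar. Stands on the rack's -y side (robot's right), turned half round so that its -y also faces the rack.
- crate_b_edge (a point): Point at the middle of the top edge of the outer face of the right crate's wall that faces the rack (42 mm above the table). When the crate is fully up against the rack this point lies at y = -120 mm in the rack's frame; at the start it is 30 to 70 mm farther out.
- round_sample_center (a point): Centre of the round sample cake (96 mm across, 32 mm high) lying in the narrow bay of one of the crates; it marks the crate for round cakes.
- square_sample_center (a point): Centre of the square sample cake (94 x 94 x 32 mm) lying in the narrow bay of the other crate.
Not all that is in view belongs to the job. Leave any turquoise look-alike of the part that bears square_sample_center alone. What is shaped like the part that bears round_sample_center but purple is not meant.

How it is judged:
By the outcome, as a careful person would: the job done as asked, in the order asked, and still so for the second after the job is handed in, with the robot touching nothing.
It also fails if it takes over 43 s, if anything falls off the work surface, if the arm or the gripper's body presses on something with over 40 N, if the wrist force passes 120 N, or if a joint passes its speed limit or range.

## Working session

There is one attempt and no reset: what is moved stays moved. The work goes in short steps, Python scripts to look and compute and a shell command to move; the robot and the scene stay as the last step left them, time stands still between calls to the robot, and variables do not carry over. Pictures are saved under pics/ and viewed, at most 10 in all, crops included, and the job is handed in when it is done.

```bash
mkdir -p pics; python3 - <<'E'
from workcell import ctrl
import cv2
for n in("scene","top"):
    cv2.imwrite(f"pics/{n}0.png",ctrl.get_image(n)[:,:,::-1]); print(n,ctrl.camera_params(n))
o=ctrl.get_obs();print(o)
E
```

```text
scene {'vfov': 44.23215967023219, 'cx': 320.0537907423824, 'cy': 203.92844107358025, 'R': array([[-1.98057706e-01,  9.80189918e-01,  9.32859687e-04],
       [ 7.65622753e-01,  1.55296268e-01, -6.24263461e-01],
       [-6.12041621e-01, -1.22925970e-01, -7.81213326e-01]]), 't': array([ 102.78564454, -308.310772  , 1729.12608001])}
top {'vfov': 54.9906109028559, 'cx': 325.5461943941305, 'cy': 197.22883596214163, 'R': array([[-0.006419  , -0.99993479, -0.00944522],
       [-0.985567  ,  0.00792406, -0.16910024],
       [ 0.16916406,  0.00822345, -0.9855536 ]]), 't': array([ -5.2673639 , 463.73659886, 947.92753778])}
{'t': 0.1, 'qpos': array([ 1.15999312e+00,  4.23778129e-01,  1.63058772e+00, -7.94895740e-06,
        1.08859752e+00, -1.90100940e-02]), 'qvel': array([-0.00240239, -0.00229555, -0.0019889 ,  0.00036566, -0.00088345,
       -0.00097779]), 'joint_torque': array([-3.14750914e-04, -5.45605087e+01, -2.74325019e+01,  6.46156934e-02,
        1.87500031e-02, -4.01794557e-05]), 'ee_pos': array([238.44169199, 577.19708145, 221.98103073]), 'orientation': array([-6.11437121e-01, -3.08122561e+00,  2.10574877e-03]), 'ft_force': array([-0.28100315,  0.78308363,  0.34014773]), 'moment': array([-0.00433992, -0.01111056,  0.01135766]), 'grasp_force': 0.0, 'width': 88.179187897793}
```

View pics/scene0.png

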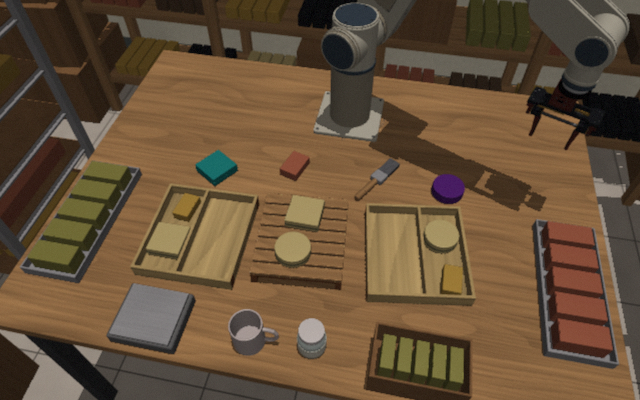

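View pics/top0.png

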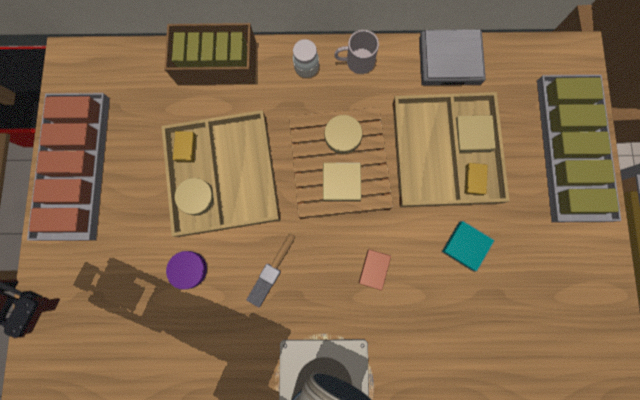

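The scene view shows the round sample at (441,235), in the robot's left crate (crate_a). In the top view that crate has its corners near (162,127), (263,113), (277,219), (172,235) and is slightly turned. The round cake is at (343,133) and the square cake at (342,182). I'll zoom in to measure.

```bash
python3 - <<'E'
import cv2
a=cv2.imread("pics/top0.png")[95:245,150:410];cv2.imwrite("pics/c1.png",cv2.resize(a,None,fx=3,fy=3,interpolation=cv2.INTER_CUBIC))
a=cv2.imread("pics/scene0.png")[180:310,245:485];cv2.imwrite("pics/c2.png",cv2.resize(a,None,fx=3,fy=3,interpolation=cv2.INTER_CUBIC))
E
```

```text
(no output)
```

View pics/c1.png

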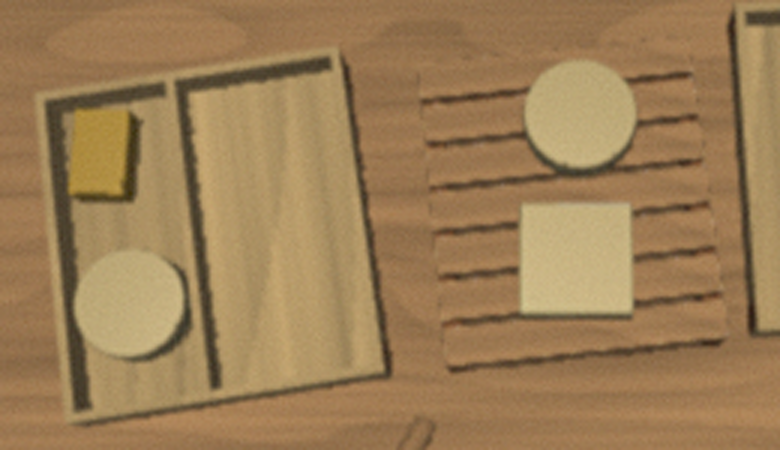

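View pics/c2.png

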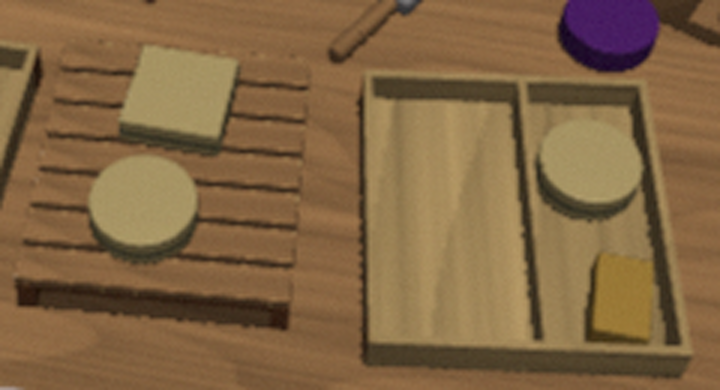

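The top crop shows crate_a's rim corners at (38,95), (340,48), (388,375), (70,422). The rack slat ends run from (421,101) to (449,368) on the left and from (691,73) to (722,341) on the right. The round cake is at (580,113). In the scene crop crate_a's rim corners are (364,75), (643,84), (690,350), (368,350), and the round cake's top is at (144,198).

```bash
cat > h.py <<'E'
import numpy as np
from workcell import ctrl
P={n:ctrl.camera_params(n) for n in("scene","top")}
O={"scene":(245,180),"top":(150,95)}
def full(n,p): return (np.array(p,float)+.5)/3-.5+O[n]
def ray(n,p):
    c=P[n];f=200/np.tan(np.radians(c["vfov"]/2))
    d=c["R"].T@np.array([(p[0]-c["cx"])/f,(p[1]-c["cy"])/f,1]);return -c["R"].T@c["t"],d/np.linalg.norm(d)
def atz(n,p,z):
    o,d=ray(n,p);return o+d*(z-o[2])/d[2]
def proj(n,X):
    c=P[n];f=200/np.tan(np.radians(c["vfov"]/2));x=c["R"]@X+c["t"];return f*x[:2]/x[2]+[c["cx"],c["cy"]]
def tri(a,b):
    A=np.zeros((3,3));v=np.zeros(3)
    for n,p in(("top",a),("scene",b)):
        o,d=ray(n,p);M=np.eye(3)-np.outer(d,d);A+=M;v+=M@o
    return np.linalg.solve(A,v)
E
python3 - <<'E'
from h import *
np.set_printoptions(precision=1,suppress=True)
T=[(38,95),(340,48),(388,375),(70,422)];S=[(690,350),(368,350),(364,75),(643,84)]
C=[]
for t,s in zip(T,S):
    x=tri(full("top",t),full("scene",s));C.append(atz("top",full("top",t),42));print("crate",x,C[-1],atz("scene",full("scene",s),42))
print("center",np.mean(C,0),"edge",(C[1]+C[2])/2)
for i in range(4): d=C[i]-C[(i+1)%4];print(np.linalg.norm(d),np.degrees(np.arctan2(d[1],d[0])))
for t,s,z in(((580,113),(144,198),82),((577,258),(180,93),82),((130,303),(590,162),40)):
    print("cake",tri(full("top",t),full("scene",s)),atz("top",full("top",t),z),atz("scene",full("scene",s),z))
L=[(421,101),(429,144),(430,187),(435,231),(440,275),(444,322),(449,368)];R=[(691,73),(697,117),(702,160),(709,204),(714,248),(719,294),(722,341)]
for l,r in zip(L,R): print("slat",atz("top",full("top",l),50)[:2],atz("top",full("top",r),50)[:2])
for l in ((20,280),(288,302),(310,65),(62,45)): print("rack scene",atz("scene",full("scene",l),50)[:2])
E
```

```text
crate [657.  424.2  44.1] [657.9 423.9  42. ] [655.4 425.9  42. ]
crate [703.5 159.5  31.2] [699.1 156.9  42. ] [709.2 160.2  42. ]
crate [407.4 113.1  30.3] [406.4 110.   42. ] [416.4 115.2  42. ]
crate [369.  380.7  35.8] [368.6 377.8  42. ] [374.  379.9  42. ]
center [533.  267.2  42. ] edge [552.7 133.4  42. ]
270.21362461898985 98.76848284530834
296.4667661896149 9.100709367560661
270.5258018718067 -81.96665012855081
292.99438413132754 -170.95204676605653
cake [622.7 -53.3  81.2] [622.6 -54.2  82. ] [623.1 -52.3  82. ]
cake [498.8 -49.   75.7] [497.6 -50.   82. ] [503.4 -46.7  82. ]
cake [471.4 335.2  34.7] [470.4 333.1  40. ] [475.3 334.5  40. ]
slat [646.1  83.4] [ 669.5 -153.3]
slat [606.9  76.1] [ 629.2 -157.3]
slat [568.3  74.9] [ 590.3 -160.4]
slat [529.3  70.3] [ 551.  -165.1]
slat [490.7  65.8] [ 512.3 -168.1]
slat [450.2  62.1] [ 472.3 -171. ]
slat [411.   57.7] [ 432.1 -172.1]
rack scene [ 706.4 -143.9]
rack scene [681.8  86.8]
rack scene [420.9  62.7]
rack scene [ 444.3 -178.5]
```

```bash
python3 -m pendant '{"grip":[1,1,1,1,1,1,1,1,1,1],"linear":[[0,0,0],[0,0,0],[0,0,0],[0,0,0],[0,0,0],[0,0,0],[0,0,0],[0,0,0],[0,0,0],[0,0,0]],"angular":[[0,0,0.12],[0,0,0.12],[0,0,0.12],[0,0,0.12],[0,0,0.12],[0,0,0.12],[0,0,0.12],[0,0,0.12],[0,0,0.12],[0,0,0]]}'; python3 -m pendant '{"grip":[1,1,1,1,1,1,1,1,1,1,1],"linear":[[-14,26,0],[-14,26,0],[-14,26,0],[-14,26,0],[-14,26,0],[-14,26,0],[-14,26,0],[-14,26,0],[-14,26,0],[-14,26,0],[0,0,0]],"angular":[[0,0,0],[0,0,0],[0,0,0],[0,0,0],[0,0,0],[0,0,0],[0,0,0],[0,0,0],[0,0,0],[0,0,0],[0,0,0]]}'
python3 -c "
from h import *
from scipy.spatial.transform import Rotation as R
o=ctrl.get_obs();print(o['ee_pos'],R.from_rotvec(o['orientation']).as_matrix().round(3),o['qpos'])"
```

```text
t: 0.93
ee_pos: [238.5, 577.4, 222.3]
orientation: [2.114, 2.324, -0.001]
ft_force: [-0.4, -0.1, -0.4]
width: 87.9
grasp_force: 0.0
t: 1.85
ee_pos: [515.6, 461.7, 222.3]
orientation: [2.107, 2.328, 0.001]
ft_force: [0.5, -0.5, -0.3]
width: 88.2
grasp_force: 0.0
[515.55660386 461.65210528 222.30790602] [[-0.099  0.995  0.002]
 [ 0.995  0.099 -0.   ]
 [-0.001  0.002 -1.   ]] [ 0.7137245   0.52166786  1.46952434 -0.00153918  1.149466    0.61495463]
```

```bash
python3 -m pendant '{"grip":[1,1,1,1,1,1,1,1,1],"linear":[[0,0,26],[0,0,26],[0,0,26],[0,0,26],[0,0,26],[0,0,26],[0,0,26],[0,0,25],[0,0,0]],"angular":[[0,0,0],[0,0,0],[0,0,0],[0,0,0],[0,0,0],[0,0,0],[0,0,0],[0,0,0],[0,0,0]]}'; python3 -m pendant '{"grip":[1,1,1,1,1,1,1,1,1,1,1,1],"linear":[[-8,0,0],[-8,0,0],[-8,0,0],[-6,0,0],[-6,0,0],[-6,0,0],[-6,0,0],[-6,0,0],[-6,0,0],[-6,0,0],[-6,0,0],[-6,0,0]],"angular":[[0,0,0],[0,0,0],[0,0,0],[0,0,0],[0,0,0],[0,0,0],[0,0,0],[0,0,0],[0,0,0],[0,0,0],[0,0,0],[0,0,0]]}'
python3 -c "
from h import *;import cv2
a=ctrl.get_image('top')[95:245,150:410,::-1];cv2.imwrite('pics/c3.png',cv2.resize(a,None,fx=3,fy=3,interpolation=cv2.INTER_CUBIC))"
```

```text
t: 2.6
ee_pos: [507.7, 461.6, 10.2]
orientation: [-2.104, -2.331, 0.014]
ft_force: [-1.7, -0.6, -0.6]
width: 87.5
grasp_force: 0.0
t: 3.6
ee_pos: [520.3, 387.7, 16.7]
orientation: [2.108, 2.329, 0.007]
ft_force: [0.3, 6.3, -0.4]
width: 87.8
grasp_force: 3.1
```

View pics/c3.png

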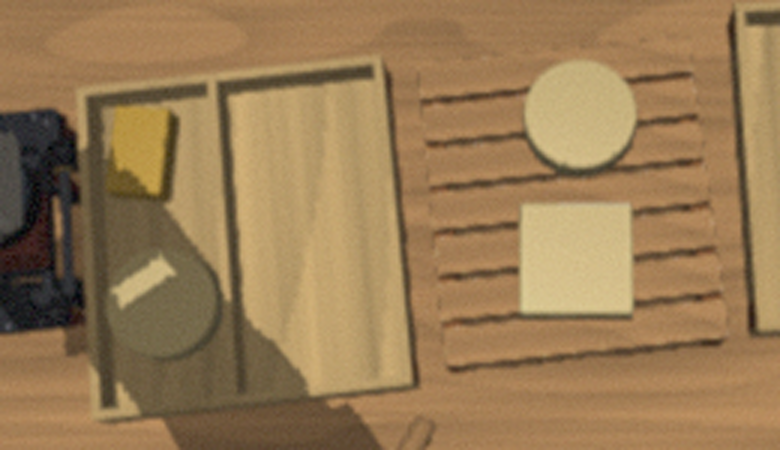

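The crate is moving and has squared up with the rack: its edge runs (380,57)–(413,385) and the rack's edge is at about 418–449, so roughly 30 mm remain.

```bash
python3 -m pendant '{"grip":[1,1,1,1,1,1,1],"linear":[[-4,0,0],[-4,0,0],[-4,0,0],[-4,0,0],[-4,0,0],[-2,0,0],[0,0,0]],"angular":[[0,0,0],[0,0,0],[0,0,0],[0,0,0],[0,0,0],[0,0,0],[0,0,0]]}'; python3 -m pendant '{"grip":[1,1,1,1],"linear":[[-2,0,0],[-2,0,0],[-1,0,0],[0,0,0]],"angular":[[0,0,0],[0,0,0],[0,0,0],[0,0,0]]}'
```

```text
t: 4.23
ee_pos: [522.0, 365.6, 16.6]
orientation: [2.109, 2.328, 0.005]
ft_force: [-0.6, 4.5, 2.4]
width: 87.9
grasp_force: 2.3
t: 4.57
ee_pos: [522.4, 360.9, 16.6]
orientation: [-2.109, -2.328, -0.006]
ft_force: [-0.3, 6.4, 1.6]
width: 88.0
grasp_force: 3.1
```

```bash
python3 -m pendant '{"grip":[1,1,1,1],"linear":[[-1.5,0,0],[-1.5,0,0],[-1,0,0],[0,0,0]],"angular":[[0,0,0],[0,0,0],[0,0,0],[0,0,0]]}'; python3 -m pendant '{"grip":[1,1,1,1],"linear":[[-1,0,0],[-1,0,0],[-1,0,0],[0,0,0]],"angular":[[0,0,0],[0,0,0],[0,0,0],[0,0,0]]}'
python3 -c "
from h import *;import cv2
a=ctrl.get_image('top')[95:245,150:410,::-1];cv2.imwrite('pics/c4.png',cv2.resize(a,None,fx=3,fy=3,interpolation=cv2.INTER_CUBIC))"
```

```text
t: 4.9
ee_pos: [522.8, 357.5, 16.6]
orientation: [-2.109, -2.328, -0.007]
ft_force: [-0.7, 9.1, 1.0]
width: 87.5
grasp_force: 4.4
t: 5.23
ee_pos: [522.7, 357.3, 16.7]
orientation: [-2.108, -2.326, -0.011]
ft_force: [-4.6, 21.8, -2.6]
width: 87.9
grasp_force: 11.4
```

View pics/c4.png

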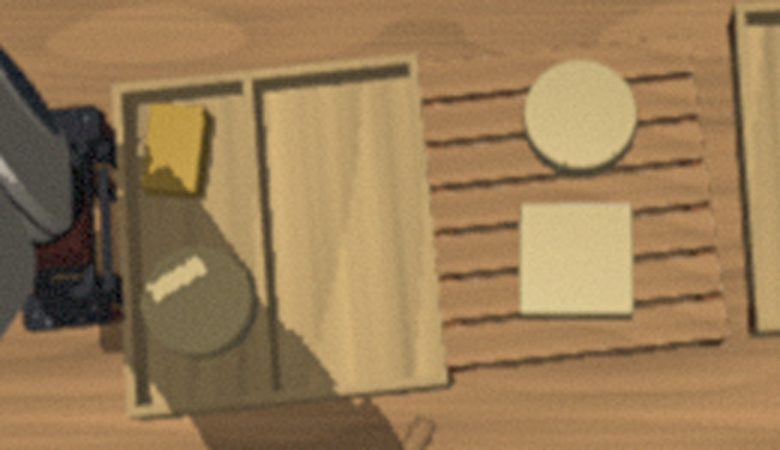

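The crate is flush: its edge (415,57)–(447,383) covers the rack's edge, and the force rose to 22 N while the tool stopped moving. Next I back off, lift and cross to the cake.

```bash
python3 -m pendant '{"grip":[1,1,1,1,1,1,1,1,1,1],"linear":[[4,0,0],[10,0,0],[15,0,0],[0,0,-30],[0,0,-30],[0,0,-30],[0,0,-30],[0,0,-30],[0,0,-30],[0,0,0]],"angular":[[0,0,0],[0,0,0],[0,0,0],[0,0,0],[0,0,0],[0,0,0],[0,0,0],[0,0,0],[0,0,0],[0,0,0]]}'
python3 -m pendant '{"grip":[0.2,0.2,0.2,0.2,0.2,0.2,0.2,0.2,0.2,0.2,0.2,0.2],"linear":[[-30,3,0],[-30,3,0],[-30,3,0],[-30,3,0],[-30,3,0],[-30,3,0],[-30,3,0],[-30,3,0],[-30,3,0],[-30,3,0],[-30,3,0],[-30,3,0]],"angular":[[0,0,0],[0,0,0],[0,0,0],[0,0,0],[0,0,0],[0,0,0],[0,0,0],[0,0,0],[0,0,0],[0,0,0],[0,0,0],[0,0,0]]}'
python3 -m pendant '{"grip":[0.2,0.2,0.2,0.2,0.2,0.2,0.2,0.2],"linear":[[-30,4,0],[-30,4,0],[-30,4,0],[-30,4,0],[-30,4,0],[-30,3,0],[0,0,0],[0,0,0]],"angular":[[0,0,0],[0,0,0],[0,0,0],[0,0,0],[0,0,0],[0,0,0],[0,0,0],[0,0,0]]}'
```

```text
t: 6.12
ee_pos: [522.2, 384.1, 202.4]
orientation: [2.107, 2.327, 0.015]
ft_force: [0.2, 1.3, 0.1]
width: 87.3
grasp_force: 0.0
t: 7.12
ee_pos: [590.8, 25.7, 195.2]
orientation: [-2.108, -2.328, 0.001]
ft_force: [1.0, -0.0, 0.4]
width: 52.7
grasp_force: 0.0
t: 7.78
ee_pos: [631.4, -151.2, 194.8]
orientation: [-2.111, -2.325, 0.001]
ft_force: [-1.1, 1.0, 0.4]
width: 52.8
grasp_force: 0.0
```

```bash
python3 -m pendant '{"grip":[0.2,0.2,0.2,0.2,0.2,0.2,0.2,0.2],"linear":[[0,0,25],[0,0,25],[0,0,25],[0,0,25],[0,0,20],[0,0,15],[0,0,0],[0,0,0]],"angular":[[0,0,0],[0,0,0],[0,0,0],[0,0,0],[0,0,0],[0,0,0],[0,0,0],[0,0,0]]}'
python3 -m pendant '{"grip":[0.2,0.2,0.2,0.2,0.2,0.2,0.2,0.2,0.2,0.2],"linear":[[8,0,0],[8,0,0],[6,0,0],[5,0,0],[5,0,0],[5,0,0],[5,0,0],[5,0,0],[5,0,0],[0,0,0]],"angular":[[0,0,0],[0,0,0],[0,0,0],[0,0,0],[0,0,0],[0,0,0],[0,0,0],[0,0,0],[0,0,0],[0,0,0]]}'
python3 -c "
from h import *;import cv2
b=ctrl.get_image('scene')[180:310,245:485,::-1];a=ctrl.get_image('top')[95:195,220:380,::-1]
cv2.imwrite('pics/c5.png',cv2.vconcat([cv2.resize(a,(480,300),interpolation=2),cv2.resize(b,(480,260),interpolation=2)]))"
```

```text
t: 8.45
ee_pos: [630.8, -148.6, 59.8]
orientation: [-2.106, -2.328, 0.002]
ft_force: [0.0, 0.0, 0.7]
width: 52.9
grasp_force: 0.0
t: 9.28
ee_pos: [626.4, -97.6, 60.7]
orientation: [2.108, 2.329, 0.0]
ft_force: [0.1, 0.5, -0.6]
width: 52.6
grasp_force: 0.0
```

View pics/c5.png

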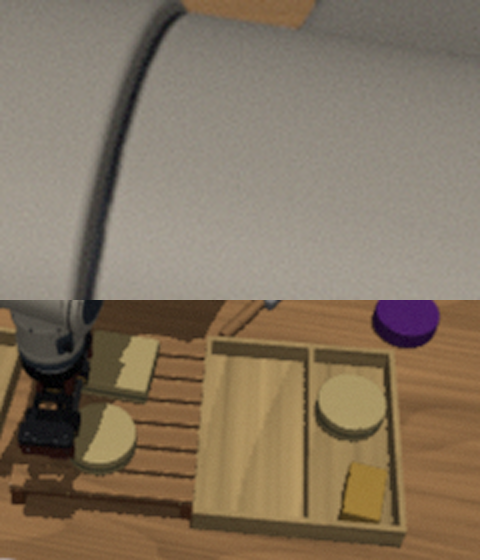

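The cake sits in the finger cradle (scene part at about (105,437)) and the path to the crate is clear. I push it up to the edge, keeping it short of tipping.

```bash
python3 -m pendant '{"grip":[0.2,0.2,0.2,0.2,0.2,0.2,0.2,0.2,0.2,0.2,0.2,0.2],"linear":[[6,0,0],[8,0,0],[10,0,0],[10,0,0],[10,0,0],[10,0,0],[10,0,0],[10,0,0],[10,0,0],[8,0,0],[6,0,0],[0,0,0]],"angular":[[0,0,0],[0,0,0],[0,0,0],[0,0,0],[0,0,0],[0,0,0],[0,0,0],[0,0,0],[0,0,0],[0,0,0],[0,0,0],[0,0,0]]}'
python3 -c "
from h import *;import cv2
b=ctrl.get_image('scene')[180:310,245:485,::-1]
cv2.imwrite('pics/c6.png',cv2.resize(b,None,fx=3,fy=3,interpolation=2))"
```

```text
t: 10.38
ee_pos: [616.4, 0.6, 60.6]
orientation: [-2.107, -2.329, -0.0]
ft_force: [-0.1, 0.2, 0.3]
width: 52.8
grasp_force: 0.0
```

View pics/c6.png

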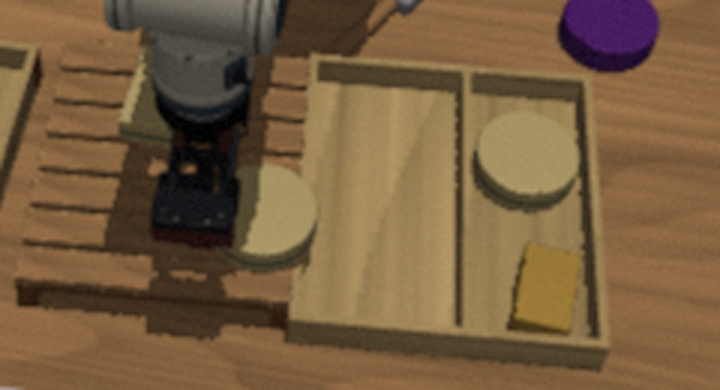

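The cake is at (268,207), its leading edge just over the rim at (316,215), and the square cake has not moved. Now the push off the edge.

```bash
python3 -m pendant '{"grip":[0.2,0.2,0.2,0.2,0.2,0.2,0.2],"linear":[[12,0,0],[22,0,0],[25,0,0],[22,0,0],[6,0,0],[0,0,0],[0,0,0]],"angular":[[0,0,0],[0,0,0],[0,0,0],[0,0,0],[0,0,0],[0,0,0],[0,0,0]]}'
python3 -c "
from h import *;import cv2
b=ctrl.get_image('scene')[180:310,245:485,::-1]
cv2.imwrite('pics/c7.png',cv2.resize(b,None,fx=3,fy=3,interpolation=2))"
```

```text
t: 11.02
ee_pos: [608.0, 85.7, 60.6]
orientation: [-2.108, -2.329, 0.0]
ft_force: [0.3, 0.2, 0.3]
width: 52.9
grasp_force: 0.0
```

View pics/c7.png

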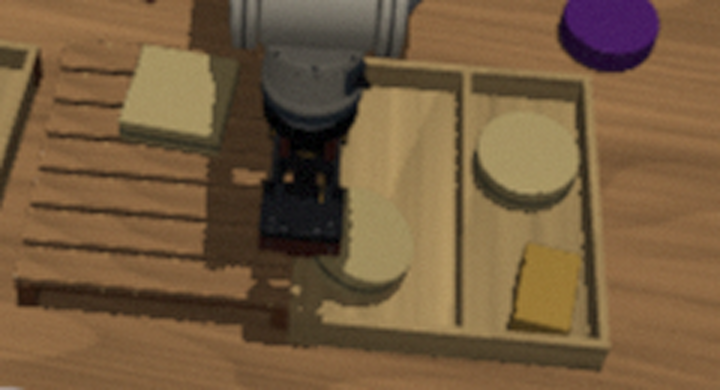

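The cake now appears to lie in the bay at about (364,245), with the crate still where it was. I retreat straight up and away, then verify.

```bash
python3 -m pendant '{"grip":[0.2,0.2,0.2,0.2,0.2,0.2,0.2],"linear":[[0,0,-20],[0,0,-30],[0,0,-30],[0,0,-30],[0,0,-30],[0,0,-30],[0,0,-10]],"angular":[[0,0,0],[0,0,0],[0,0,0],[0,0,0],[0,0,0],[0,0,0],[0,0,0]]}'
python3 -m pendant '{"grip":[0.2,0.2,0.2,0.2,0.2,0.2,0.2,0.2,0.2,0.2,0.2,0.2],"linear":[[30,-8,0],[30,-8,0],[30,-8,0],[30,-8,0],[30,-8,0],[30,-8,0],[30,-8,0],[30,-8,0],[30,-8,0],[30,-8,0],[30,-8,0],[30,-8,0]],"angular":[[0,0,0],[0,0,0],[0,0,0],[0,0,0],[0,0,0],[0,0,0],[0,0,0],[0,0,0],[0,0,0],[0,0,0],[0,0,0],[0,0,0]]}'
python3 -c "
from h import *;import cv2
b=ctrl.get_image('scene')[180:310,245:485,::-1];a=ctrl.get_image('top')[105:225,180:400,::-1]
cv2.imwrite('pics/c8.png',cv2.vconcat([cv2.resize(a,(528,288),interpolation=2),cv2.resize(b,(528,286),interpolation=2)]))"
```

```text
t: 11.65
ee_pos: [610.3, 84.6, 245.4]
orientation: [2.108, 2.324, 0.008]
ft_force: [1.1, 0.1, 0.3]
width: 53.0
grasp_force: 0.0
t: 12.65
ee_pos: [476.6, 434.7, 239.6]
orientation: [-2.11, -2.327, 0.002]
ft_force: [0.8, 1.1, 0.1]
width: 52.6
grasp_force: 0.0
```

View pics/c8.png

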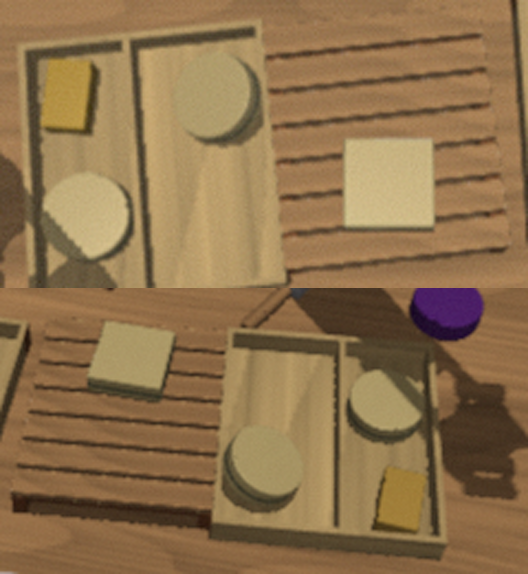

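The cake is in the bay ((217,95) in the top part, (263,467) in the scene part), but it looks tilted, with its rack-side rim propped on the crate wall. My picture views are used up, so I'll measure the tilt numerically by fitting a cylinder silhouette in both views.

```bash
cat > fit.py <<'E'
from h import *
import cv2
from scipy.optimize import differential_evolution
from scipy.spatial.transform import Rotation as R
BG={"top":"pics/c4.png","scene":"pics/c6.png"};SZ={"top":(260,150),"scene":(240,130)}
def masks(box={"top":(75,5,130,70),"scene":(102,60,150,105)}):
    M={}
    for n in BG:
        bg=cv2.resize(cv2.imread(BG[n]),SZ[n],interpolation=cv2.INTER_AREA)
        x,y=O[n];w,h=SZ[n];im=ctrl.get_image(n)[y:y+h,x:x+w,::-1]
        d=cv2.GaussianBlur(np.abs(im.astype(float)-bg).sum(2),(3,3),0)
        m=np.zeros((h,w),np.uint8);a,b,c,e=box[n];m[b:e,a:c]=(d[b:e,a:c]>30)
        m=cv2.morphologyEx(m,cv2.MORPH_OPEN,np.ones((3,3)))
        k,l,s,_=cv2.connectedComponentsWithStats(m);j=1+np.argmax(s[1:,4]);m=(l==j).astype(np.uint8)
        M[n]=m;print(n,"area,box",s[j])
    return M
th=np.linspace(0,6.283,40);ci=np.c_[48*np.cos(th),48*np.sin(th),0*th]
cyl=np.r_[ci,ci+[0,0,32]]
def pose(p): return R.from_euler("xyz",[p[3],p[4],0]).apply(cyl-[0,0,16])+p[:3]
def sil(n,X):
    q=np.array([proj(n,x) for x in X])-O[n];w,h=SZ[n];z=np.zeros((h,w),np.uint8)
    cv2.fillConvexPoly(z,cv2.convexHull((q*16).astype(np.int32)),1,shift=4);return z
def cost(p,M):
    X=pose(p);return sum(1-(sil(n,X)&M[n]).sum()/(sil(n,X)|M[n]).sum() for n in M)+.002*abs(min(0,X[:,2].min()-8))
def fit(M):
    r=differential_evolution(cost,[(560,660),(100,230),(20,60),(-1.2,.8),(-.7,.7)],args=(M,),maxiter=40,popsize=10,seed=1)
    X=pose(r.x);print("pos",r.x[:3].round(1),"tilt xy deg",np.degrees(r.x[3:]).round(1),"cost",round(r.fun,3),"z",X[:,2].min().round(1),X[:,2].max().round(1))
    return r.x
if __name__=="__main__":
    M=masks();fit(M)
    for n in M: np.save(n+"_m.npy",M[n]); print("\n".join("".join(".#"[v] for v in r[65 if n=="top" else 90:165]) for r in M[n][(0 if n=="top" else 50)::2][:36]))
E
python3 fit.py
```

```text
top area,box [107  43  23  27 230]
scene area,box [102  63  34  40 776]
pos [600.2 128.   20.4] tilt xy deg [-66.4  32.9] cost 1.135 z -30.2 70.9
....................................................................................................
....................................................................................................
....................................................................................................
....................................................................................................
....................................................................................................
....................................................................................................
....................................................................................................
....................................................................................................
....................................................................................................
.............................................
[... 4717 characters left out ...]
................
...........................................................................
...........................................................................
...........................................................................
...........................................................................
...........................................................................
...........................................................................
...........................................................................
...........................................................................
...........................................................................
```

```bash
cat > fit2.py <<'E'
from h import *
import fit
from scipy.optimize import least_squares
def run(meas,p0s,w=(1,1)):
    def bb(q): return np.r_[q.min(0),q.max(0)]
    def f(p):
        X=fit.pose(p);r=[]
        for n,(a,b) in meas.items():
            q=np.array([proj(n,x) for x in X])
            r+=list(w[0]*(bb(q)-a))+list(w[1]*(bb(q[40:])-b))
        return np.array(r)
    for p0 in p0s:
        s=least_squares(f,p0,x_scale=[10,10,10,.2,.2]);X=fit.pose(s.x);i=X[:,2].argmax();j=X[:,2].argmin()
        print("pos",s.x[:3].round(1),"tilt",np.degrees(s.x[3:]).round(1),"rms",np.sqrt((s.fun**2).mean()).round(2),"hi",X[i].round(),"lo",X[j].round())
if __name__=="__main__":
    t=lambda b:np.array(b)/2.4+[180,105,180,105]
    s=lambda b:(np.array(b)-[0,288,0,288])/2.2+[245,180,245,180]
    P0=[[605,145,30,a,b] for a in(-.4,0,.4) for b in(-.3,.3)]
    print("cake");run({"top":(t([173,50,260,145]),t([173,50,252,139])),"scene":(s([222,424,303,511]),s([227,424,303,503]))},P0)
    print("sample (check)");run({"top":(t([42,170,133,262]),t([42,170,129,258])),"scene":(s([347,368,424,441]),s([348,368,424,433]))},[[471,276,24,0,0]])
E
python3 fit2.py
```

```text
cake
pos [603.7 136.3  33.1] tilt [-18.7   4.5] rms 0.88 hi [596.  97.  64.] lo [615. 175.   2.]
pos [603.7 136.3  33.1] tilt [-18.7   4.5] rms 0.88 hi [596.  97.  64.] lo [615. 175.   2.]
pos [603.7 136.3  33.1] tilt [-18.7   4.5] rms 0.88 hi [596.  97.  64.] lo [615. 175.   2.]
pos [603.7 136.3  33.1] tilt [-18.7   4.5] rms 0.88 hi [596.  97.  64.] lo [615. 175.   2.]
pos [603.7 136.3  33.1] tilt [-18.7   4.5] rms 0.88 hi [596.  97.  64.] lo [615. 175.   2.]
pos [603.7 136.3  33.1] tilt [-18.7   4.5] rms 0.88 hi [596.  97.  64.] lo [615. 175.   2.]
sample (check)
pos [473.8 277.1  22.7] tilt [4.3 3.5] rms 0.68 hi [445. 313.  43.] lo [500. 239.   2.]
```

The cake is tilted by about 19°. Its tail sits on the rim at y≈86–97, z 40–66, where the fingers stopped just short. A further low push will take it off the rim.

```bash
python3 -m pendant '{"grip":[0.2,0.2,0.2,0.2,0.2,0.2,0.2,0.2,0.2,0.2,0.2,0.2],"linear":[[-38,9.5,0],[-38,9.5,0],[-38,9.5,0],[-38,9.5,0],[-38,9.5,0],[-38,9.5,0],[-38,9.5,0],[-38,9.5,0],[-38,9.5,0],[-38,9.5,0],[0,0,0],[0,0,0]],"angular":[[0,0,0],[0,0,0],[0,0,0],[0,0,0],[0,0,0],[0,0,0],[0,0,0],[0,0,0],[0,0,0],[0,0,0],[0,0,0],[0,0,0]]}'
python3 -c "
from h import *;print(ctrl.get_obs()['ee_pos'],ctrl.get_obs()['orientation'])"
```

```text
t: 13.85
ee_pos: [609.0, 61.9, 240.2]
orientation: [-2.115, -2.322, 0.001]
ft_force: [-0.7, 0.3, 0.0]
width: 52.7
grasp_force: 0.0
[609.02751173  61.90415482 240.17808271] [-2.11530709e+00 -2.32214007e+00  1.15631769e-03]
```

```bash
python3 -m pendant '{"grip":[0.2,0.2,0.2,0.2,0.2,0.2,0.2,0.2,0.2,0.2,0.2],"linear":[[0,0,25],[0,0,25],[0,0,25],[0,0,25],[0,0,25],[0,0,25],[0,0,17],[0,0,9],[0,0,6],[0,0,3],[0,0,0]],"angular":[[0,0,0],[0,0,0],[0,0,0],[0,0,0],[0,0,0],[0,0,0],[0,0,0],[0,0,0],[0,0,0],[0,0,0],[0,0,0]]}'
python3 -m pendant '{"grip":[0.2,0.2,0.2,0.2,0.2,0.2,0.2,0.2,0.2],"linear":[[5,0,0],[5,0,0],[5,0,0],[5,0,0],[5,0,0],[5,0,0],[5,0,0],[3,0,0],[0,0,0]],"angular":[[0,0,0],[0,0,0],[0,0,0],[0,0,0],[0,0,0],[0,0,0],[0,0,0],[0,0,0],[0,0,0]]}'
python3 -m pendant '{"grip":[0.2,0.2,0.2,0.2,0.2,0.2,0.2],"linear":[[4,0,0],[4,0,0],[4,0,0],[4,0,0],[0,0,0],[0,0,0],[0,0,0]],"angular":[[0,0,0],[0,0,0],[0,0,0],[0,0,0],[0,0,0],[0,0,0],[0,0,0]]}'
```

```text
t: 14.77
ee_pos: [609.1, 65.9, 55.8]
orientation: [2.109, 2.329, 0.0]
ft_force: [0.3, 0.7, 1.2]
width: 52.8
grasp_force: 0.0
t: 15.52
ee_pos: [605.1, 104.2, 55.6]
orientation: [-2.108, -2.329, 0.0]
ft_force: [0.7, -1.2, -0.5]
width: 52.9
grasp_force: 0.6
t: 16.1
ee_pos: [603.7, 119.5, 55.7]
orientation: [-2.109, -2.329, 0.0]
ft_force: [0.3, 0.1, -0.7]
width: 52.8
grasp_force: 0.0
```

Contact force has dropped back to zero. I retreat and verify the tilt numerically, by edge contrast along the projected top-face contour, with the flat sample as a check.

```bash
python3 -m pendant '{"grip":[0.2,0.2,0.2,0.2,0.2,0.2,0.2],"linear":[[-10,0,-10],[0,0,-30],[0,0,-30],[0,0,-30],[0,0,-30],[0,0,-30],[0,0,-20]],"angular":[[0,0,0],[0,0,0],[0,0,0],[0,0,0],[0,0,0],[0,0,0],[0,0,0]]}'
python3 -m pendant '{"grip":[0.2,0.2,0.2,0.2,0.2,0.2,0.2,0.2,0.2,0.2,0.2,0.2],"linear":[[35,-6,0],[35,-6,0],[35,-6,0],[35,-6,0],[35,-6,0],[35,-6,0],[35,-6,0],[35,-6,0],[35,-6,0],[35,-6,0],[35,-6,0],[35,-6,0]],"angular":[[0,0,0],[0,0,0],[0,0,0],[0,0,0],[0,0,0],[0,0,0],[0,0,0],[0,0,0],[0,0,0],[0,0,0],[0,0,0],[0,0,0]]}'
cat > edge.py <<'E'
from h import *
import cv2
from scipy.optimize import differential_evolution
from scipy.spatial.transform import Rotation as R
from scipy.ndimage import map_coordinates
th=np.linspace(0,6.283,72,endpoint=False)
I={n:np.mean([ctrl.get_image(n).astype(float) for _ in range(4)],0) for n in("top","scene")}
for n in I: cv2.imwrite(f"pics/fin_{n}.png",I[n][:,:,::-1])
G={n:cv2.GaussianBlur(I[n],(3,3),.7) for n in I}
def ring(p,r): return R.from_euler("xyz",[p[3],p[4],0]).apply(np.c_[r*np.cos(th),r*np.sin(th),0*th])+p[:3]
def smp(n,X):
    q=np.array([proj(n,x) for x in X]);return np.stack([map_coordinates(G[n][:,:,k],[q[:,1],q[:,0]],order=1) for k in range(3)],1)
def cost(p): return -sum(np.minimum(np.abs(smp(n,ring(p,45))-smp(n,ring(p,51))).sum(1),60).mean() for n in G)
for nm,c,dz in(("cake",(600,165,42),25),("sample",(473,277,40),10)):
    b=[(c[0]-25,c[0]+25),(c[1]-40,c[1]+40),(32,32+dz),(-.6,.6),(-.4,.4)]
    r=differential_evolution(cost,b,seed=2,popsize=12,maxiter=60)
    print(nm,r.x[:3].round(1),np.degrees(r.x[3:]).round(1),r.fun.round(1))
    r=differential_evolution(lambda p:cost([p[0],p[1],40,0,0]),b[:2],seed=2);print("  flat",r.x.round(1),r.fun.round(1))
E
python3 edge.py
```

```text
t: 16.68
ee_pos: [605.7, 109.0, 239.9]
orientation: [2.108, 2.326, 0.005]
ft_force: [0.9, -0.1, 0.3]
width: 52.8
grasp_force: 0.0
t: 17.68
ee_pos: [491.3, 521.4, 236.7]
orientation: [-2.109, -2.328, -0.001]
ft_force: [1.6, -0.2, 0.4]
width: 52.3
grasp_force: 0.0
cake [600.  161.2  35. ] [13.8  2. ] -79.8
  flat [599.3 166. ] -75.9
sample [474.2 278.4  36.8] [8.  7.3] -111.9
  flat [474.  278.8] -108.1[ WARN:0@13.407] global loadsave.cpp:1063 imwrite_ Unsupported depth image for selected encoder is fallbacked to CV_8U.
```

The cake fits as flat at (599,166) with its top at z≈40. That is about 29 mm clear of the wall and 15 mm clear of the divider, so it cannot be propped. I check that the crate, the square cake and crate_b did not shift.

```bash
python3 - <<'E'
import cv2,numpy as np
def cmp(bg,o,sz,now,rois):
    a=np.float32(cv2.cvtColor(cv2.resize(cv2.imread(bg),sz,interpolation=cv2.INTER_AREA),6)); x,y=o
    b=np.float32(cv2.cvtColor(cv2.imread(now),6))[y:y+sz[1],x:x+sz[0]]
    for k,(u,v,w,h) in rois.items():
        A,B=a[v:v+h,u:u+w],b[v:v+h,u:u+w]
        M=np.eye(2,3,dtype=np.float32)
        try: c,M=cv2.findTransformECC(A,B,M,cv2.MOTION_TRANSLATION,(3,100,1e-4),None,3);print(bg,k,M[:,2].round(2),round(c,3))
        except Exception as e: print(k,"fail")
cmp("pics/c6.png",(245,180),(240,130),"pics/fin_scene.png",{"crate front wall":(95,100,110,25),"crate right":(150,80,55,45),"rack":(5,85,85,25)})
cmp("pics/c4.png",(150,95),(260,150),"pics/fin_top.png",{"crate far wall":(85,15,62,18),"square":(165,60,55,50),"crate_b":(235,0,25,120)})
cmp("pics/c2.png",(245,180),(240,130),"pics/fin_scene.png",{"square":(30,8,60,48),"crateB":(0,10,20,60)})
E
```

```text
pics/c6.png crate front wall [0.03 0.19] 0.945
pics/c6.png crate right [-0.01  0.  ] 1.0
pics/c6.png rack [-0.14 -0.24] 0.776
pics/c4.png crate far wall [0.02 0.02] 0.999
pics/c4.png square [-0.01 -0.02] 1.0
pics/c4.png crate_b [-0.  0.] 0.999
pics/c2.png square [-0.02  0.01] 0.972
pics/c2.png crateB [0.01 0.  ] 1.0
```

Nothing shifted, so I hand the job in.

```bash
python3 -c "
from workcell import ctrl;print(ctrl.close_job())"
```

```text
the job is handed in; nothing more can be done
None
```

I drew crate_a up flush against the rack and pushed the round cake into its empty bay. It first caught on the rim, and a second push freed it; by measurement it now lies flat. The square cake and crate_b did not move, and I handed the job in at about 18 s of the 43 s allowed.

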